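# Turn the illuminator to yellow light and switch it on

## Robot

A 6-joint arm with a two-finger parallel gripper is mounted at the origin on the work surface. World frame = base frame: x ahead of the robot, y to its left, z up, the work surface at z = 0. Lengths are in m, angles in rad, forces in N, time in s.
With the tool pointing down it reaches from about 0.275 to 1 m from the base axis. Payload 8.4 kg.
Tool frame: the origin (TCP) lies at the very end of the fingers, on their centre line; the grasp point (between the pads) lies 19 mm behind it; z points along the fingers, y is the line along which they close (so a half turn about z gives the same grasp; the last joint's range is limited). The gripper opens to 85 mm and grips with 20 to 120 N. Pads are 22 mm wide; open, the fingers measure 114 mm over their backs; the gripper's body (76 mm by 85 mm) begins 54 mm behind the grasp point. The pads swing forward as they close: fully open they stand 13 mm farther back than shut.
Start: joints at [-1.144, 0.353, 1.633, -0, 1.155, -0.002], TCP at [0.26, -0.568, 0.231] pointing down, gripper open.
Joint ranges: [-2.63, 2.63], [-0.92, 2.1], [0.06, 2.66], [-1.3, 4.44], [0, 2.69], [-3.02, 3.02]. Speed limits (rad/s): [2.22, 2.22, 2.79, 3.14, 3.14, 3.14].

## Interface

Orientations are given as a rotation vector (axis times angle).
In Python, from plant import arm gives the robot as it stands.
- The arm moves only by the tool servo_tool, never from a script. Its argument "rows" is a list of rows, each an object with "offset": the shift along the tool's x, y, z in cm, a list of three; "rotation": the turn, a rotation vector about the tool's x, y, z in rad, a list of three; "hand": the gripper's target within -1 to 1 (fully open at 1, half-way at 0, shut at -1). In form: [{"offset": [x, y, z], "rotation": [ax, ay, az], "hand": hand}, ...]. A call has exactly 5 rows; each row is the pose to reach, as a shift and turn from the pose commanded when the call began, along the tool's axes at that moment; what a row does not reach only later rows make up. A row lasts 1/12 s, in which the tool goes at most 41.7 mm and 7.16 degrees, less where a joint would pass 70% of its speed; a pose out of reach is approached as far as the arm can. A call with a gripper value outside its range is refused whole. The fingers move at their own pace and stop on an object; the grip force is fixed at half the most. Time passes only in rows, so rows that repeat a pose let the fingers close, or fill a call up. It gives the time, the measured TCP pose, the force, the opening and the grip force at its end, in the units of the state.
- arm.observe(): the state, without advancing time (a new reading comes with each control period).
- arm.read_camera(name): name is "scene" or "top"; returns (picture, depth): 384x512x3 uint8, blue, green, red; 384x512 float32, m along the optical axis (not along the pixel's ray), 0 where there is no reading.
- arm.camera_model(name): a dict with "intrinsics" (3x3 intrinsics, pixels), "rvec" (rotation vector, rad) and "tvec" (3), from world to camera coordinates, as OpenCV has them. Camera axes: x right, y down, z forward; pixel columns grow to the right and rows downward; lengths in m; the calibration is good to about 2 mm. A picture is of the moment at which its call begins. camera_model takes no time and is no camera call.
- arm.hand_in(): hands the job in; it is judged then, once.
The state is a dict: "time": time; "qpos": joint angles; "joint_velocities": joint speeds; "joint_torque": joint torques, N m; "tool_pos": TCP position; "orientation": TCP orientation; "force": force on the tool from outside, world axes, zero at the start; "wrist_torque": the same for the moment, N m; "gripper_width": finger opening in m; "grasp_force": force on a finger pad.
Only numpy, scipy, OpenCV 4.12 (cv2) and the standard library are available. Lean on these libraries where they do the work, as an engineer would, in place of code of your own. Each camera call takes 0.05 s, during which the arm holds its last target. There are 200 camera calls.

## Task

The circuit board on this repair bench is to be inspected in yellow light: with the fingertips, push the white tab on the illuminator's black filter wheel round until it points straight at the middle of the yellow label, and leave it there. Then press the white lamp button fully in to switch the lamp on, let it come back up, and move clear. Push the tab from its side without taking it between the fingers, leave the button alone until the tab is set, and do not move or lift any of the loose things around.

Things in the scene. Friction and masses are not known exactly. Their poses are not given: they have to be found in the camera images.
- wheel_axis (a point): point on the filter wheel's axis at the height of the illuminator's flat top (60 mm above the bench). The illuminator is a dark grey box fixed to the bench, 200 mm along x, 300 mm along y; this point lies midway along x and 30 mm nearer its +y end than its middle. Axes are the box's own: x away from the robot towards its lens tube, y to the left, z up; the box is turned by up to 0.35 rad. The black wheel (110 mm across, its face 14 mm above the box's top) turns on this axis
- wheel (a joint): angle of the filter wheel (rad) about the vertical axis: the direction in which the white tab points, 0 along the box's x axis, growing anticlockwise seen from above; stops at -2.6 and 2.6. No click stops: friction of about 0.07 N m and damping of 0.06 N m s/rad, it stays where it is left. The four coloured label discs lie at about -2, -1, 1 and 2 rad in random order; the tab starts between the middle two
- tab_top (a point): middle of the top face of the white tab, a rigid upright block fixed on the wheel: 12 mm thick along the turn, reaching from 38 to 68 mm from the wheel's axis, its top 44 mm above the box's top (104 mm above the bench) and 30 mm above the wheel's face. Axes turn with the wheel: x points outwards along the tab, y is the way it moves as the angle grows
- aim (a point): point just above the box's top, 88 mm from the wheel's axis straight out where the tab points; it lies over a label's centre when the tab points exactly at that label (turns with the wheel)
- lamp_button (a joint): travel of the lamp's push button (m): 0 up, 0.006 fully pressed in, which takes about 5 N against its return spring
- lamp_button_top (a point): centre of the top face of the white round push button (28 mm across, in a black housing on the illuminator's top, near the -y end); moves with the button, pressed straight down
- label_yellow: flat round yellow label disc, 26 mm across, 1 mm thick, on the illuminator's top; origin at its centre, 88 mm from the wheel's axis; one of four that change places
- label_blue: flat round blue label disc, 26 mm across, 1 mm thick, on the illuminator's top; origin at its centre, 88 mm from the wheel's axis; one of four that change places
- label_green: flat round green label disc, 26 mm across, 1 mm thick, on the illuminator's top; origin at its centre, 88 mm from the wheel's axis; one of four that change places
- label_red: flat round red label disc, 26 mm across, 1 mm thick, on the illuminator's top; origin at its centre, 88 mm from the wheel's axis; one of four that change places
- flux_jar: small round flux jar, 34 mm across and 34 mm high, black cap, standing on the illuminator's right rear corner (as seen from the robot); a bystander, origin at the middle of its underside
- spool: copper solder spool, 56 mm across and 42 mm high, standing on the bench; a bystander, origin at the middle of its underside
- bottle: bottle, 50 mm across and 130 mm high, red cap, standing on the bench; a bystander, origin at the middle of its underside
- driver: orange screwdriver, 170 mm long, 26 mm thick, lying on the bench along its own x axis; a bystander, origin at the middle of its underside
- tweezers: steel tweezers, 130 mm long, 8 mm high, lying along its own x axis; a bystander, origin at the middle of its underside
- dish: steel screw dish, 80 mm across and 18 mm high; a bystander, origin at the middle of its underside
- module: small green circuit board, 70 x 45 x 6 mm, lying flat; a bystander, origin at the middle of its underside

How it is judged:
By the outcome, as a careful person would: the job done as asked, in the order asked, and still so for the second after the job is handed in, with the robot touching nothing.
It also fails if it takes over 58 s, if anything falls off the work surface, if the arm or the gripper's body presses on something with over 40 N, if the wrist force passes 120 N, or if a joint passes its speed limit or range.

## Working session

There is one attempt and no reset: what is moved stays moved. The work goes in short steps, Python scripts to look and compute and a tool call to move; the robot and the scene stay as the last step left them, time stands still between calls to the robot, and variables do not carry over. Pictures are saved under pics/ and viewed, at most 10 in all, crops included, and the job is handed in when it is done.

Besides the shell and the picture viewer there is one more tool, called after "Emit:" as name(argument=value, ...) on one line, values as JSON. servo_tool: Moves the arm, as the interface text tells. Its arguments: {"type":"object","properties":{"rows":{"type":"array"}},"required":["rows"]}

```bash
mkdir -p pics; cat > h.py <<'E'
import numpy as np, cv2
from plant import arm
def cam(n):
    m=arm.camera_model(n); K=np.array(m["intrinsics"]);R=cv2.Rodrigues(np.array(m["rvec"],float))[0];t=np.array(m["tvec"],float).ravel()
    return K,R,t
def ray(n,uv,z):
    K,R,t=cam(n); uv=np.atleast_2d(uv).astype(float)
    d=(np.linalg.inv(K)@np.c_[uv,np.ones(len(uv))].T).T@R; c=-R.T@t
    return c+d*((z-c[2])/d[:,2])[:,None]
def cloud(n,dep):
    K,R,t=cam(n);v,u=np.mgrid[:384,:512]
    p=np.stack([(u-K[0,2])/K[0,0]*dep,(v-K[1,2])/K[1,1]*dep,dep],-1)
    return (p-t)@R
E
python3 - <<'E'
from h import *
for n in("scene","top"):
    p,d=arm.read_camera(n);cv2.imwrite(f"pics/{n}0.png",p);np.save(f"{n}0.npy",d)
    K,R,t=cam(n);print(n,K[0,0],-R.T@t)
print(arm.observe())
E
```

```text
scene 452.03546869489287 [1.15316665 0.53067154 0.86568917]
top 351.9378116925644 [0.46028165 0.01628348 0.81197646]
{'time': 0.1, 'qpos': array([-1.14436974e+00,  3.53576580e-01,  1.63407859e+00, -7.21772869e-06,
        1.15518912e+00, -2.38765679e-03]), 'joint_velocities': array([ 0.00125038, -0.00285916, -0.00307917, -0.0004927 ,  0.00182735,
        0.0001772 ]), 'joint_torque': array([ 3.24362572e-04, -6.06358838e+01, -3.42820895e+01,  3.03530487e-05,
        4.05726722e-03,  2.36360222e-05]), 'tool_pos': array([ 0.25969555, -0.568014  ,  0.23063014]), 'orientation': array([-3.06846346e+00, -6.68175314e-01,  4.23700479e-04]), 'force': array([ 0.36612872, -0.33245333, -0.13827552]), 'wrist_torque': array([-0.01904776,  0.03057028, -0.00423803]), 'grasp_force': 0.0, 'gripper_width': 0.08551183118326003}
```

View pics/top0.png

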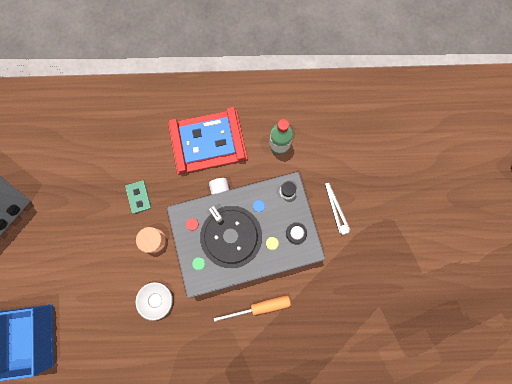

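View pics/scene0.png

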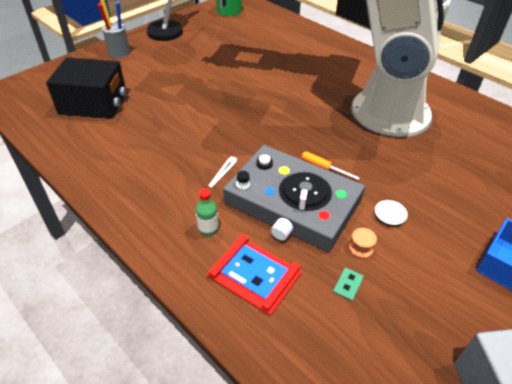

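The top view shows yellow at (272,243), blue (259,206), red (192,224), green (198,263), the tab at about (215,214), the button at (297,233) and the flux jar at (288,190). The scene view agrees. The tab must go clockwise (seen from above), past blue to yellow.

```bash
cat > m.py <<'E'
from h import *
def blobs(n,p,lo,hi,amin=15):
    hsv=cv2.cvtColor(p,cv2.COLOR_BGR2HSV)
    m=cv2.inRange(hsv,np.array(lo),np.array(hi))
    k,l,s,c=cv2.connectedComponentsWithStats(m)
    return [(c[i],s[i,4],l==i) for i in range(1,k) if s[i,4]>=amin]
COL=dict(yellow=((24,120,120),(34,255,255)),blue=((100,120,120),(115,255,255)),green=((50,120,100),(75,255,255)),red=((0,170,120),(5,255,255)))
E
python3 - <<'E'
from m import *
for n in("top","scene"):
    p=cv2.imread(f"pics/{n}0.png");d=np.load(f"{n}0.npy");P=cloud(n,d)
    L={}
    for c,(lo,hi) in COL.items():
        for ce,a,m in blobs(n,p,lo,hi):
            w=ray(n,ce,.061)[0]
            if np.hypot(w[0]-.43,w[1]-.06)<.16: print(n,c,ce.round(1),a,w.round(4),P[m][:,2].mean().round(4)); L[c]=w
    for ce,a,m in blobs(n,p,(0,0,190),(180,50,255),8):
        w=ray(n,ce,.104)[0]
        if np.hypot(w[0]-.43,w[1]-.06)<.25: print(n,"white",ce.round(1),a,w.round(4),"cloud",P[m].mean(0).round(4),P[m][:,2].max().round(3))
    # heights
    if n=="top":
        z=P[...,2]
        m=(abs(z-.06)<.004)&(abs(P[...,0]-.43)<.3)&(abs(P[...,1]-.05)<.3)
        k,l,s,c=cv2.connectedComponentsWithStats(m.astype(np.uint8));i=1+s[1:,4].argmax()
        mm=(l==i)
        r=cv2.minAreaRect(P[mm][:,:2].astype(np.float32));print("box",r,P[mm][:,2].mean())
        b=cv2.boxPoints(r);print(b)
        m=(abs(z-.074)<.005)&(np.hypot(P[...,0]-.42,P[...,1]-.07)<.08)
        print("wheel",cv2.minEnclosingCircle(P[m][:,:2].astype(np.float32)),P[m][:,2].mean())
        m=(z>.096)&(z<.11)&(np.hypot(P[...,0]-.42,P[...,1]-.07)<.08)
        print("tab",m.sum(),cv2.minAreaRect(P[m][:,:2].astype(np.float32)),P[m].mean(0))
        m=(z>.062)&(np.hypot(P[...,0]-.425,P[...,1]+.065)<.03);print("button",P[m].mean(0),z[m].max())
        m=(z>.066)&(np.hypot(P[...,0]-.52,P[...,1]+.045)<.04);print("jar",P[m].mean(0),z[m].max())
E
```

```text
top blue [258.5 205.8] 107 [0.5763 0.0119 0.061 ] 0.061
top white [218.  185.3] 247 [0.6146 0.0941 0.104 ] cloud [0.6261 0.0998 0.0518] 0.812
top white [336.9 210.7] 355 [ 0.5552 -0.1466  0.104 ] cloud [ 0.5686 -0.1688  0.007 ] 0.812
top white [283.8 194.3] 29 [ 0.5921 -0.0404  0.104 ] cloud [ 0.5995 -0.0436  0.0644] 0.07
top white [214.8 213.2] 77 [0.557 0.101 0.104] cloud [0.5572 0.1012 0.1029] 0.106
top white [236.6 222.6] 10 [0.5367 0.0572 0.104 ] cloud [0.5398 0.0588 0.0752] 0.078
top white [296.7 232.2] 138 [ 0.514  -0.0631  0.104 ] cloud [ 0.5157 -0.0656  0.0817] 0.086
top white [215.7 236.8] 11 [0.5093 0.0994 0.104 ] cloud [0.5113 0.1029 0.0747] 0.077
top white [238.5 247.6] 11 [0.4866 0.0543 0.104 ] cloud [0.4877 0.0559 0.0748] 0.077
top white [153.3 300.8] 1075 [0.3891 0.2213 0.104 ] cloud [0.3801 0.2475 0.0134] 0.812
top white [231.9 314.6] 96 [0.3594 0.0691 0.104 ] cloud [0.3491 0.0744 0.0321] 0.812
box ((0.5202712416648865, 0.043595895171165466), (0.19979652762413025, 0.2995626628398895), 13.758111000061035) 0.06000779308607546
[[ 0.3876177   0.16532162]
 [ 0.45886075 -0
[... 538 characters left out ...]
.7] 67 [0.4604 0.1416 0.061 ] 0.0617
scene red [323.6 214.9] 59 [0.5438 0.1558 0.061 ] 0.0618
scene white [264.3 158.1] 90 [ 0.5359 -0.0482  0.104 ] cloud [ 0.5151 -0.0677  0.0784] 0.086
scene white [344.4 172.2] 82 [0.4328 0.1244 0.104 ] cloud [0.3465 0.0756 0.0128] 0.02
scene white [242.2 185.4] 62 [ 0.642  -0.0175  0.104 ] cloud [ 0.6164 -0.0449  0.0659] 0.075
scene white [303.3 194.2] 71 [0.5605 0.1026 0.104 ] cloud [0.5561 0.0994 0.0984] 0.107
scene white [390.8 211.8] 628 [0.4611 0.2761 0.104 ] cloud [0.3772 0.2451 0.0118] 0.022
scene white [282.6 225.9] 241 [0.6648 0.1333 0.104 ] cloud [0.6331 0.1076 0.0548] 0.866<stdin>:23: RuntimeWarning: Mean of empty slice.
  ret = um.true_divide(
```

```bash
cat > plan.py <<'E'
from h import *
def plan(x,y,z,yaw):  # total shift (cm) in tool axes, and turn about tool z
    s=arm.observe();R=cv2.Rodrigues(s["orientation"])[0]
    T=cv2.Rodrigues(np.array([np.pi,0,0]))[0]; c,q=np.cos(yaw),np.sin(yaw)
    T=np.array([[c,-q,0],[q,c,0],[0,0,1]])@T
    print("shift cm",(R.T@(np.array([x,y,z])-s["tool_pos"])*100).round(2),"turn",cv2.Rodrigues(R.T@T)[0].ravel().round(3))
    print("at",s["tool_pos"].round(4),"f",s["force"].round(2),"t",s["time"],"q6",s["qpos"][5].round(2))
E
python3 - <<'E'
from m import *
from plan import plan
A=np.array([.5132,.0727]);p=cv2.imread("pics/top0.png");hsv=cv2.cvtColor(p,cv2.COLOR_BGR2HSV)
for n,(u,v) in dict(yellow=(272,243),blue=(259,206),red=(192,224),green=(198,263)).items():
    m=cv2.inRange(hsv,np.array((0,100,90)),np.array((180,255,255)));k,l,s,c=cv2.connectedComponentsWithStats(m);i=l[v,u]
    w=ray("top",c[i],.061)[0];e=w[:2]-A;print(n,c[i],s[i,4],w.round(4),"r",np.hypot(*e).round(4),"ang",np.degrees(np.arctan2(e[1],e[0])).round(1))
plan(.5436,.1269,.2,np.radians(122.9))
E
```

```text
yellow [237.02486899 101.53475633] 54767 [0.8185 0.0541 0.061 ] r 0.3059 ang -3.5
blue [258.46956522 205.67826087] 115 [0.5766 0.0118 0.061 ] r 0.0879 ang -43.8
red [191.890625 223.953125] 128 [0.541  0.1553 0.061 ] r 0.0872 ang 71.4
green [237.02486899 101.53475633] 54767 [0.8185 0.0541 0.061 ] r 0.3059 ang -3.5
shift cm [ 54.71 -51.39   3.13] turn [-1.000e-03 -1.000e-03 -1.716e+00]
at [ 0.2597 -0.568   0.2306] f [ 0.37 -0.33 -0.14] t 0.1 q6 -0.0
```

Emit:
servo_tool(rows=[{"offset": [2.7, -2.6, 0], "rotation": [0, 0, 0], "hand": -1}, {"offset": [5.5, -5.1, 0], "rotation": [0, 0, 0], "hand": -1}, {"offset": [8.2, -7.7, 0], "rotation": [0, 0, 0], "hand": -1}, {"offset": [11, -10.3, 0], "rotation": [0, 0, 0], "hand": -1}, {"offset": [13.7, -12.8, 0], "rotation": [0, 0, 0], "hand": -1}])

```text
time: 0.52
tool_pos: [0.3313, -0.3931, 0.2309]
orientation: [-3.069, -0.667, 0.0]
force: [0.3, -0.3, -0.8]
gripper_width: 0.0258
grasp_force: 0.0
```

Emit:
servo_tool(rows=[{"offset": [2.7, -2.6, 0], "rotation": [0, 0, 0], "hand": -1}, {"offset": [5.5, -5.1, 0], "rotation": [0, 0, 0], "hand": -1}, {"offset": [8.2, -7.7, 0], "rotation": [0, 0, 0], "hand": -1}, {"offset": [11, -10.3, 0], "rotation": [0, 0, 0], "hand": -1}, {"offset": [13.7, -12.8, 0], "rotation": [0, 0, 0], "hand": -1}])

```text
time: 0.93
tool_pos: [0.4027, -0.2198, 0.2312]
orientation: [-3.07, -0.668, 0.0]
force: [1.4, -0.3, 0.1]
gripper_width: -0.0003
grasp_force: 0.0
```

Emit:
servo_tool(rows=[{"offset": [2.7, -2.6, 0], "rotation": [0, 0, 0], "hand": -1}, {"offset": [5.5, -5.1, 0], "rotation": [0, 0, 0], "hand": -1}, {"offset": [8.2, -7.7, 0], "rotation": [0, 0, 0], "hand": -1}, {"offset": [11, -10.3, 0], "rotation": [0, 0, 0], "hand": -1}, {"offset": [13.7, -12.8, 0], "rotation": [0, 0, 0], "hand": -1}])

```text
time: 1.35
tool_pos: [0.4742, -0.0463, 0.2312]
orientation: [-3.07, -0.669, 0.0]
force: [0.6, -0.8, 0.8]
gripper_width: -0.0004
grasp_force: 0.0
```

Emit:
servo_tool(rows=[{"offset": [2.7, -2.6, 0], "rotation": [0, 0, 0], "hand": -1}, {"offset": [5.5, -5.1, 0], "rotation": [0, 0, 0], "hand": -1}, {"offset": [8.2, -7.7, 0], "rotation": [0, 0, 0], "hand": -1}, {"offset": [11, -10.3, 0], "rotation": [0, 0, 0], "hand": -1}, {"offset": [13.7, -12.8, 0], "rotation": [0, 0, 0], "hand": -1}])

```text
time: 1.77
tool_pos: [0.5455, 0.1271, 0.231]
orientation: [3.07, 0.669, -0.001]
force: [1.2, -0.3, -0.1]
gripper_width: -0.0
grasp_force: 0.0
```

Emit:
servo_tool(rows=[{"offset": [0, 0, 0], "rotation": [0, 0, -0.12], "hand": -1}, {"offset": [0, 0, 0], "rotation": [0, 0, -0.24], "hand": -1}, {"offset": [0, 0, 0], "rotation": [0, 0, -0.36], "hand": -1}, {"offset": [0, 0, 0], "rotation": [0, 0, -0.48], "hand": -1}, {"offset": [0, 0, 0], "rotation": [0, 0, -0.6], "hand": -1}])

```text
time: 2.18
tool_pos: [0.545, 0.1252, 0.2308]
orientation: [-2.73, -1.554, 0.001]
force: [-0.7, -0.7, 0.4]
gripper_width: 0.0002
grasp_force: 0.0
```

Emit:
servo_tool(rows=[{"offset": [0, 0, 0], "rotation": [0, 0, -0.12], "hand": -1}, {"offset": [0, 0, 0], "rotation": [0, 0, -0.24], "hand": -1}, {"offset": [0, 0, 0], "rotation": [0, 0, -0.36], "hand": -1}, {"offset": [0, 0, 0], "rotation": [0, 0, -0.48], "hand": -1}, {"offset": [0, 0, 0], "rotation": [0, 0, -0.6], "hand": -1}])

```text
time: 2.6
tool_pos: [0.5451, 0.125, 0.2309]
orientation: [-2.149, -2.291, 0.001]
force: [0.2, 0.4, -0.2]
gripper_width: -0.0002
grasp_force: 0.0
```

Emit:
servo_tool(rows=[{"offset": [0, 0, 0], "rotation": [0, 0, -0.12], "hand": -1}, {"offset": [0, 0, 0], "rotation": [0, 0, -0.24], "hand": -1}, {"offset": [0, 0, 0], "rotation": [0, 0, -0.36], "hand": -1}, {"offset": [0, 0, 0], "rotation": [0, 0, -0.48], "hand": -1}, {"offset": [0, 0, 0], "rotation": [0, 0, -0.516], "hand": -1}])

```text
time: 3.02
tool_pos: [0.5451, 0.125, 0.2309]
orientation: [-1.492, -2.764, 0.001]
force: [0.5, -0.0, 0.5]
gripper_width: -0.0003
grasp_force: 0.0
```

```bash
python3 - <<'E'
from plan import *
plan(.5436,.1269,.083,np.radians(122.9)); print(arm.observe()["gripper_width"])
E
```

```text
shift cm [ 2.300e-01 -1.000e-02  1.479e+01] turn [-0.001 -0.     0.007]
at [0.5451 0.125  0.2309] f [ 0.45 -0.03  0.53] t 3.0167 q6 -0.36
-0.0002921107044065189
```

Emit:
servo_tool(rows=[{"offset": [0.2, 0, 3], "rotation": [0, 0, 0], "hand": -1}, {"offset": [0.2, 0, 6], "rotation": [0, 0, 0], "hand": -1}, {"offset": [0.2, 0, 9], "rotation": [0, 0, 0], "hand": -1}, {"offset": [0.2, 0, 12], "rotation": [0, 0, 0], "hand": -1}, {"offset": [0.2, 0, 14], "rotation": [0, 0, 0], "hand": -1}])

```text
time: 3.43
tool_pos: [0.5427, 0.1264, 0.0885]
orientation: [-1.501, -2.757, 0.003]
force: [0.0, -0.9, -1.1]
gripper_width: 0.0001
grasp_force: 0.0
```

Emit:
servo_tool(rows=[{"offset": [0, 0, 0.4], "rotation": [0, 0, 0], "hand": -1}, {"offset": [0, 0, 0.8], "rotation": [0, 0, 0], "hand": -1}, {"offset": [-0.4, 0, 0.8], "rotation": [0, 0, 0], "hand": -1}, {"offset": [-0.8, 0, 0.8], "rotation": [0, 0, 0], "hand": -1}, {"offset": [-1.2, 0, 0.8], "rotation": [0, 0, 0], "hand": -1}])

```text
time: 3.85
tool_pos: [0.5521, 0.1167, 0.0847]
orientation: [1.501, 2.758, 0.003]
force: [0.5, 3.7, -0.6]
gripper_width: 0.0002
grasp_force: 1.4
```

Emit:
servo_tool(rows=[{"offset": [-0.45, 0.12, 0], "rotation": [0, 0, 0.08], "hand": -1}, {"offset": [-0.9, 0.2, 0], "rotation": [0, 0, 0.16], "hand": -1}, {"offset": [-1.36, 0.25, 0], "rotation": [0, 0, 0.24], "hand": -1}, {"offset": [-1.82, 0.26, 0], "rotation": [0, 0, 0.32], "hand": -1}, {"offset": [-2.28, 0.23, 0], "rotation": [0, 0, 0.4], "hand": -1}])

```text
time: 4.27
tool_pos: [0.566, 0.0987, 0.0847]
orientation: [2.025, 2.401, 0.003]
force: [-2.6, 2.9, 1.8]
gripper_width: -0.0001
grasp_force: 1.2
```

```bash
python3 - <<'E'
from plan import *
A=np.array([.5132,.0727]);s=arm.observe();R=cv2.Rodrigues(s["orientation"])[0]
print("tool yaw",np.degrees(np.arctan2(R[1,0],R[0,0])), "p in tool",(R.T@np.r_[s["tool_pos"][:2]-A,0]).round(4),s["tool_pos"],s["force"])
for n in("top","scene"):
    p,d=arm.read_camera(n);c=p[120:320,130:350] if n=="top" else p[110:260,190:400]
    cv2.imwrite(f"pics/{n}1.png",p);cv2.imwrite(f"pics/{n}1c.png",cv2.resize(c,None,fx=3,fy=3))
E
```

```text
tool yaw 99.71821803795409 p in tool [0.0167 0.0564 0.0001] [0.56598149 0.09870306 0.08466572] [-2.63493003  2.91484857  1.84613687]
```

View pics/scene1c.png

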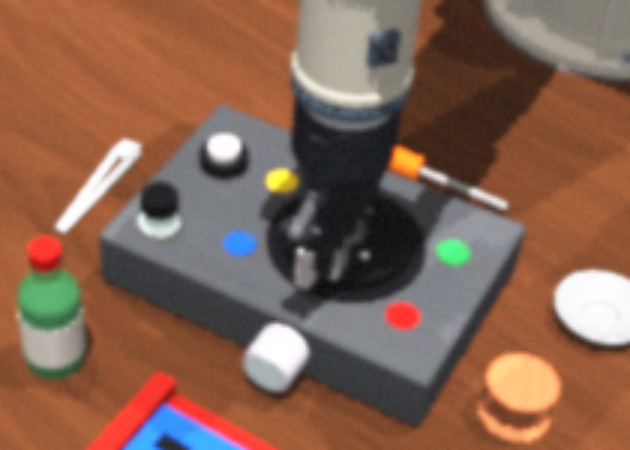

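The scene crop shows the tab at about (305,265) ahead of the closed fingers, turned clockwise from its start, so the push works. I'll continue round the arc.

Emit:
servo_tool(rows=[{"offset": [-0.45, 0.12, 0], "rotation": [0, 0, 0.08], "hand": -1}, {"offset": [-0.9, 0.2, 0], "rotation": [0, 0, 0.16], "hand": -1}, {"offset": [-1.36, 0.25, 0], "rotation": [0, 0, 0.24], "hand": -1}, {"offset": [-1.82, 0.26, 0], "rotation": [0, 0, 0.32], "hand": -1}, {"offset": [-2.28, 0.23, 0], "rotation": [0, 0, 0.4], "hand": -1}])

```text
time: 4.78
tool_pos: [0.5719, 0.0769, 0.0842]
orientation: [2.459, 1.955, 0.002]
force: [-0.8, 2.2, 2.2]
gripper_width: 0.0001
grasp_force: 1.2
```

Emit:
servo_tool(rows=[{"offset": [-0.45, 0.12, 0], "rotation": [0, 0, 0.08], "hand": -1}, {"offset": [-0.9, 0.2, 0], "rotation": [0, 0, 0.16], "hand": -1}, {"offset": [-1.36, 0.25, 0], "rotation": [0, 0, 0.24], "hand": -1}, {"offset": [-1.82, 0.26, 0], "rotation": [0, 0, 0.32], "hand": -1}, {"offset": [-2.28, 0.23, 0], "rotation": [0, 0, 0.4], "hand": -1}])

```text
time: 5.2
tool_pos: [0.5691, 0.0541, 0.0842]
orientation: [2.798, 1.428, 0.003]
force: [-0.5, 2.6, 1.2]
gripper_width: -0.0003
grasp_force: 1.1
```

Emit:
servo_tool(rows=[{"offset": [-0.45, 0.12, 0], "rotation": [0, 0, 0.08], "hand": -1}, {"offset": [-0.9, 0.2, 0], "rotation": [0, 0, 0.16], "hand": -1}, {"offset": [-1.36, 0.25, 0], "rotation": [0, 0, 0.24], "hand": -1}, {"offset": [-1.82, 0.26, 0], "rotation": [0, 0, 0.32], "hand": -1}, {"offset": [-2.28, 0.23, 0], "rotation": [0, 0, 0.4], "hand": -1}])

```text
time: 5.62
tool_pos: [0.5579, 0.0342, 0.0842]
orientation: [3.026, 0.844, 0.004]
force: [1.1, 2.2, -0.8]
gripper_width: -0.0003
grasp_force: 1.0
```

Emit:
servo_tool(rows=[{"offset": [-0.45, 0.12, 0], "rotation": [0, 0, 0.08], "hand": -1}, {"offset": [-0.9, 0.2, 0], "rotation": [0, 0, 0.16], "hand": -1}, {"offset": [-1.36, 0.25, 0], "rotation": [0, 0, 0.24], "hand": -1}, {"offset": [-1.82, 0.26, 0], "rotation": [0, 0, 0.32], "hand": -1}, {"offset": [-1.82, 0.26, 0], "rotation": [0, 0, 0.32], "hand": -1}])

```text
time: 6.03
tool_pos: [0.5429, 0.0222, 0.0841]
orientation: [3.122, 0.351, 0.002]
force: [0.0, -0.1, 0.8]
gripper_width: 0.0001
grasp_force: 0.0
```

```bash
cat > st.py <<'E'
from plan import *
A=np.array([.5132,.0727]);s=arm.observe();R=cv2.Rodrigues(s["orientation"])[0]
print("tool yaw",np.degrees(np.arctan2(R[1,0],R[0,0])), "p in tool",(R.T@np.r_[s["tool_pos"][:2]-A,0]).round(4),s["tool_pos"],s["force"],"q6",s["qpos"][5])
E
python3 - <<'E'
from st import *
import m
for n in("top","scene"):
    p,d=arm.read_camera(n);cv2.imwrite(f"pics/{n}2.png",p);np.save(f"{n}2.npy",d)
a=cv2.resize(cv2.imread("pics/top2.png")[160:280,170:330],None,fx=2.5,fy=2.5);b=cv2.resize(p[110:230,220:380],None,fx=2.5,fy=2.5)
cv2.imwrite("pics/both2.png",np.hstack([a,b]))
E
```

```text
tool yaw 12.815200083406447 p in tool [0.0178 0.0559 0.    ] [0.542909   0.02216785 0.08407806] [ 0.01510466 -0.12444423  0.77197618] q6 1.3853255167690688
```

View pics/both2.png

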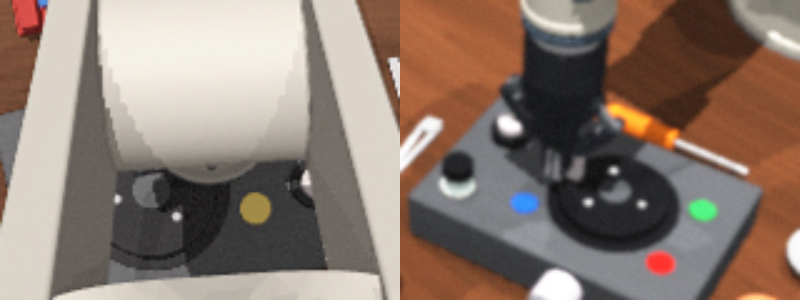

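The top view is mostly blocked by the arm: yellow is at (256,208) in the left half and the tab is hidden. The scene half shows the fingers and tab near (565,165), past blue. I'll push a bit more slowly, stop short, then clear off to measure.

Emit:
servo_tool(rows=[{"offset": [-0.33, 0.09, 0], "rotation": [0, 0, 0.06], "hand": -1}, {"offset": [-0.67, 0.16, 0], "rotation": [0, 0, 0.12], "hand": -1}, {"offset": [-1.01, 0.21, 0], "rotation": [0, 0, 0.18], "hand": -1}, {"offset": [-1.36, 0.25, 0], "rotation": [0, 0, 0.24], "hand": -1}, {"offset": [-1.36, 0.25, 0], "rotation": [0, 0, 0.24], "hand": -1}])

```text
time: 6.55
tool_pos: [0.5303, 0.017, 0.0837]
orientation: [3.141, -0.022, 0.001]
force: [0.2, -0.6, -0.2]
gripper_width: 0.0
grasp_force: 0.0
```

```bash
python3 st.py
```

```text
tool yaw -0.8191775375309679 p in tool [0.0179 0.0555 0.    ] [0.53031835 0.01697444 0.0836848 ] [ 0.1918326  -0.56509777 -0.20334492] q6 1.6144737476773872
```

Emit:
servo_tool(rows=[{"offset": [0.7, 0, 0], "rotation": [0, 0, 0], "hand": -1}, {"offset": [1.5, 0, 0], "rotation": [0, 0, 0], "hand": -1}, {"offset": [1.5, 0, -4], "rotation": [0, 0, 0], "hand": -1}, {"offset": [1.5, 0, -8], "rotation": [0, 0, 0], "hand": -1}, {"offset": [1.5, 0, -11], "rotation": [0, 0, 0], "hand": -1}])

```text
time: 6.97
tool_pos: [0.5466, 0.0169, 0.1956]
orientation: [-3.141, 0.02, -0.002]
force: [2.5, 0.1, 0.3]
gripper_width: 0.0001
grasp_force: 0.0
```

Emit:
servo_tool(rows=[{"offset": [0, 4, 0], "rotation": [0, 0, 0], "hand": -1}, {"offset": [0, 8, 0], "rotation": [0, 0, 0], "hand": -1}, {"offset": [0, 12, 0], "rotation": [0, 0, 0], "hand": -1}, {"offset": [0, 16, 0], "rotation": [0, 0, 0], "hand": -1}, {"offset": [0, 20, 0], "rotation": [0, 0, 0], "hand": -1}])

```text
time: 7.38
tool_pos: [0.5427, -0.1852, 0.1937]
orientation: [3.141, -0.019, 0.001]
force: [1.1, -0.1, -0.9]
gripper_width: 0.0
grasp_force: 0.0
```

Emit:
servo_tool(rows=[{"offset": [0, 4, 0], "rotation": [0, 0, 0], "hand": -1}, {"offset": [0, 8, 0], "rotation": [0, 0, 0], "hand": -1}, {"offset": [0, 8, 0], "rotation": [0, 0, 0], "hand": -1}, {"offset": [0, 8, 0], "rotation": [0, 0, 0], "hand": -1}, {"offset": [0, 8, 0], "rotation": [0, 0, 0], "hand": -1}])

```text
time: 7.8
tool_pos: [0.541, -0.2633, 0.193]
orientation: [-3.141, 0.023, 0.001]
force: [-0.2, 0.6, -0.1]
gripper_width: 0.0001
grasp_force: 0.0
```

```bash
cat > look.py <<'E'
import sys
from st import *
from m import *
k=sys.argv[1]
def ang(w): e=w[:2]-A; return f"{np.hypot(*e):.4f} ang {np.degrees(np.arctan2(e[1],e[0])):.1f}"
for n in("top","scene"):
    p,d=arm.read_camera(n);cv2.imwrite(f"pics/{n}{k}.png",p);P=cloud(n,d)
    for c in COL:
        for ce,a,m in blobs(n,p,*((((20,80,80),(36,255,255))) if c=="yellow" else COL[c])):
            w=ray(n,ce,.061)[0]
            if .08<np.hypot(*(w[:2]-A))<.096: print(n,c,ce.round(1),a,w.round(4),ang(w))
    D=np.hypot(P[...,0]-A[0],P[...,1]-A[1])
    hs=cv2.cvtColor(p,cv2.COLOR_BGR2HSV)
    m=(abs(P[...,2]-.104)<.005)&(D<.08)&(D>.03)&(hs[...,1]<70)&(hs[...,2]>130)
    v,u=np.nonzero(m)
    if len(u)>4:
        w=ray(n,[u.mean(),v.mean()],.104)[0];print(n,"tab",len(u),u.mean(),v.mean(),w.round(4),ang(w))
a=cv2.resize(cv2.imread(f"pics/top{k}.png")[160:280,170:330],None,fx=2.5,fy=2.5);b=cv2.resize(p[110:230,220:380],None,fx=2.5,fy=2.5)
cv2.imwrite(f"pics/both{k}.png",np.hstack([a,b]))
E
python3 look.py 3
```

```text
tool yaw -0.8394963708746843 p in tool [ 3.280e-02  3.356e-01 -2.000e-04] [ 0.54104449 -0.26331428  0.19299779] [-0.19508699  0.60213051 -0.11156371] q6 1.1296538206974527
top blue [258.5 205.8] 102 [0.5764 0.0117 0.061 ] 0.0878 ang -44.0
top tab 87 255.2183908045977 234.51724137931035 [0.5117 0.0203 0.104 ] 0.0525 ang -91.6
scene yellow [281.4 169.9] 49 [ 0.5018 -0.0182  0.061 ] 0.0916 ang -97.1
scene blue [269.4 190.7] 72 [0.5779 0.0118 0.061 ] 0.0889 ang -43.3
scene green [340.4 193.8] 66 [0.4606 0.1415 0.061 ] 0.0866 ang 127.4
scene red [323.6 214.9] 56 [0.5436 0.1558 0.061 ] 0.0885 ang 69.9
scene tab 60 290.53333333333336 168.0 [0.5157 0.0224 0.104 ] 0.0504 ang -87.2
```

View pics/both3.png

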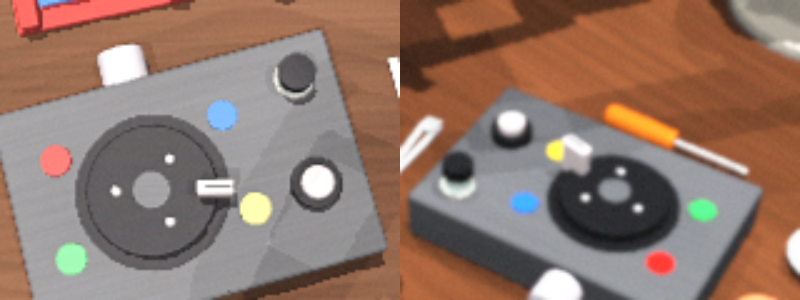

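Clear view: in the left half, the tab is at (215,187), a little short of yellow at (256,208), with nothing else disturbed. I'll refine the yellow bearing and axis from the top view.

```bash
python3 - <<'E'
from m import *
from scipy.optimize import least_squares
p=cv2.imread("pics/top3.png");hsv=cv2.cvtColor(p,cv2.COLOR_BGR2HSV);L={}
for n,(u,v) in dict(yellow=(272,243),blue=(259,206),red=(192,224),green=(198,263)).items():
    h=hsv[v,u].astype(int);m=cv2.inRange(hsv,np.array([max(h[0]-8,0),60,80]),np.array([h[0]+8,255,255]))
    m[:v-8]=0;m[v+9:]=0;m[:,:u-8]=0;m[:,u+9:]=0
    M=cv2.moments(m,True);c=(M["m10"]/M["m00"],M["m01"]/M["m00"]);L[n]=ray("top",c,.061)[0][:2];print(n,h,M["m00"],np.round(c,2),L[n].round(4))
q=np.array(list(L.values()));f=least_squares(lambda a:np.hypot(*(q-a).T)-.088,[.513,.073]);B=f.x;print("axis fit",B.round(4),f.fun.round(4))
tab=ray("top",(255.22,234.52),.104)[0][:2]
dg=lambda w,a:np.degrees(np.arctan2(*(w-a)[::-1])).round(1)
for a in (B,np.array([.5132,.0727])): print({k:dg(w,a) for k,w in L.items()},"tab",dg(tab,a),np.hypot(*(tab-a)))
# tab long axis
m=(hsv[...,1]<70)&(hsv[...,2]>150);m[:228]=0;m[242:]=0;m[:,:247]=0;m[:,264:]=0
v,u=np.nonzero(m);w=ray("top",np.c_[u,v],.104)[:,:2];r=cv2.fitLine(w.astype(np.float32),cv2.DIST_L2,0,.01,.01).ravel();print(len(u),"line dir",np.degrees(np.arctan2(r[1],r[0])))
E
```

```text
yellow [ 30  76 255] 133.0 [271.78 242.92] [ 0.4962 -0.0141]
blue [105 121 255] 121.0 [258.46 205.54] [0.5769 0.0119]
red [  2 133 255] 132.0 [191.77 223.87] [0.5412 0.1556]
green [ 67  90 251] 132.0 [198.17 263.14] [0.4584 0.1416]
axis fit [0.5128 0.0723] [-0.      0.0001 -0.      0.0001]
{'yellow': np.float64(-100.9), 'blue': np.float64(-43.3), 'red': np.float64(71.2), 'green': np.float64(128.2)} tab -91.3 0.05207759813960662
{'yellow': np.float64(-101.1), 'blue': np.float64(-43.7), 'red': np.float64(71.3), 'green': np.float64(128.5)} tab -91.7 0.05246721953222297
85 line dir 89.98436
```

Axis fit residuals are 0.1 mm. Yellow bears -100.9° and the tab -91.2°. I'll return to the contact pose and push about 9° slowly.

Emit:
servo_tool(rows=[{"offset": [0, -4, 0], "rotation": [0, 0, 0], "hand": -1}, {"offset": [0, -8, 0], "rotation": [0, 0, 0], "hand": -1}, {"offset": [0, -12, 0], "rotation": [0, 0, 0], "hand": -1}, {"offset": [0, -16, 0], "rotation": [0, 0, 0], "hand": -1}, {"offset": [0, -20, 0], "rotation": [0, 0, 0], "hand": -1}])

```text
time: 8.32
tool_pos: [0.5434, -0.0601, 0.1936]
orientation: [-3.141, 0.021, -0.001]
force: [1.2, -0.3, 0.6]
gripper_width: -0.0001
grasp_force: 0.0
```

Emit:
servo_tool(rows=[{"offset": [0, -4, 0], "rotation": [0, 0, 0], "hand": -1}, {"offset": [0, -8, 0], "rotation": [0, 0, 0], "hand": -1}, {"offset": [0, -8, 4], "rotation": [0, 0, 0], "hand": -1}, {"offset": [0, -8, 8], "rotation": [0, 0, 0], "hand": -1}, {"offset": [0, -8, 11], "rotation": [0, 0, 0], "hand": -1}])

```text
time: 8.73
tool_pos: [0.5442, 0.0194, 0.0817]
orientation: [-3.141, 0.016, -0.0]
force: [-1.1, -0.8, -0.4]
gripper_width: -0.0
grasp_force: 0.0
```

Emit:
servo_tool(rows=[{"offset": [-0.5, 0, 0], "rotation": [0, 0, 0], "hand": -1}, {"offset": [-0.9, 0, 0], "rotation": [0, 0, 0], "hand": -1}, {"offset": [-1.2, 0, 0], "rotation": [0, 0, 0], "hand": -1}, {"offset": [-1.5, 0, 0], "rotation": [0, 0, 0], "hand": -1}, {"offset": [-1.5, 0, 0], "rotation": [0, 0, 0], "hand": -1}])

```text
time: 9.15
tool_pos: [0.5306, 0.0171, 0.0853]
orientation: [-3.141, 0.024, -0.005]
force: [-0.2, -0.6, -0.3]
gripper_width: 0.0003
grasp_force: 0.0
```

Emit:
servo_tool(rows=[{"offset": [-0.22, 0.07, 0], "rotation": [0, 0, 0.04], "hand": -1}, {"offset": [-0.45, 0.12, 0], "rotation": [0, 0, 0.08], "hand": -1}, {"offset": [-0.67, 0.17, 0], "rotation": [0, 0, 0.12], "hand": -1}, {"offset": [-0.88, 0.2, 0], "rotation": [0, 0, 0.155], "hand": -1}, {"offset": [-0.88, 0.2, 0], "rotation": [0, 0, 0.155], "hand": -1}])

```text
time: 9.57
tool_pos: [0.5224, 0.015, 0.085]
orientation: [-3.13, 0.27, -0.005]
force: [0.8, -1.0, 0.8]
gripper_width: -0.0002
grasp_force: 0.4
```

```bash
python3 st.py
```

```text
tool yaw -9.863579591362207 p in tool [0.0189 0.0553 0.    ] [0.52237121 0.01495303 0.08495408] [ 0.80023861 -1.01319581  0.84475768] q6 1.7687229877257582
```

Emit:
servo_tool(rows=[{"offset": [0.7, 0, 0], "rotation": [0, 0, 0], "hand": -1}, {"offset": [1.5, 0, 0], "rotation": [0, 0, 0], "hand": -1}, {"offset": [1.5, 0, -4], "rotation": [0, 0, 0], "hand": -1}, {"offset": [1.5, 0, -8], "rotation": [0, 0, 0], "hand": -1}, {"offset": [1.5, 0, -11], "rotation": [0, 0, 0], "hand": -1}])

```text
time: 9.98
tool_pos: [0.5374, 0.0124, 0.1958]
orientation: [-3.13, 0.266, -0.002]
force: [1.2, 0.3, -0.9]
gripper_width: -0.0001
grasp_force: 0.0
```

Emit:
servo_tool(rows=[{"offset": [0, 4, 0], "rotation": [0, 0, 0], "hand": -1}, {"offset": [0, 8, 0], "rotation": [0, 0, 0], "hand": -1}, {"offset": [0, 12, 0], "rotation": [0, 0, 0], "hand": -1}, {"offset": [0, 16, 0], "rotation": [0, 0, 0], "hand": -1}, {"offset": [0, 20, 0], "rotation": [0, 0, 0], "hand": -1}])

```text
time: 10.4
tool_pos: [0.5024, -0.1866, 0.1939]
orientation: [3.13, -0.265, 0.002]
force: [0.9, -0.2, -0.5]
gripper_width: 0.0001
grasp_force: 0.0
```

Emit:
servo_tool(rows=[{"offset": [0, 4, 0], "rotation": [0, 0, 0], "hand": -1}, {"offset": [0, 8, 0], "rotation": [0, 0, 0], "hand": -1}, {"offset": [0, 8, 0], "rotation": [0, 0, 0], "hand": -1}, {"offset": [0, 8, 0], "rotation": [0, 0, 0], "hand": -1}, {"offset": [0, 8, 0], "rotation": [0, 0, 0], "hand": -1}])

```text
time: 10.82
tool_pos: [0.4888, -0.2635, 0.1933]
orientation: [-3.13, 0.268, 0.0]
force: [-0.1, 0.6, 0.4]
gripper_width: -0.0
grasp_force: 0.0
```

```bash
sed -i 's/.5132,.0727/.5128,.0723/' st.py; python3 look.py 4 | grep -v -e red -e green -e blue; python3 - <<'E'
from m import *
hsv=cv2.cvtColor(cv2.imread("pics/top4.png"),cv2.COLOR_BGR2HSV)
m=((hsv[...,1]<70)&(hsv[...,2]>150)).astype(np.uint8);k,l,s,c=cv2.connectedComponentsWithStats(m)
for i in range(1,k):
    if 246<c[i][0]<268 and 226<c[i][1]<246 and s[i,4]>20:
        v,u=np.nonzero(l==i);w=ray("top",np.c_[u,v],.104)[:,:2];r=cv2.fitLine(w.astype(np.float32),cv2.DIST_L2,0,.01,.01).ravel()
        e=w.mean(0)-[.5128,.0723];print(len(u),w.mean(0),np.hypot(*e),np.degrees(np.arctan2(e[1],e[0])),"dir",np.degrees(np.arctan2(r[1],r[0])))
E
```

```text
tool yaw -9.795154631469824 p in tool [ 3.35e-02  3.35e-01 -2.00e-04] [ 0.48879017 -0.26352446  0.19329013] [-0.10210874  0.55353407  0.43608216] q6 1.2440984093345147
top tab 88 255.1818181818182 237.9090909090909 [0.5049 0.0205 0.104 ] 0.0524 ang -98.6
scene yellow [282.9 169.8] 73 [ 0.4988 -0.0156  0.061 ] 0.0890 ang -99.0
scene tab 54 292.64814814814815 166.66666666666666 [0.5084 0.0228 0.104 ] 0.0497 ang -95.1
```

View pics/both4.png

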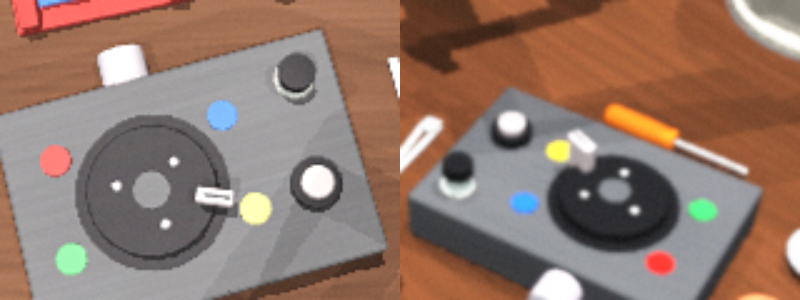

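```bash
cat > ang.py <<'E'
import sys
from m import *
B=np.array([.5128,.0723])
for k in sys.argv[1:]:
    p=cv2.imread(f"pics/top{k}.png");hsv=cv2.cvtColor(p,cv2.COLOR_BGR2HSV)
    m=((hsv[...,1]<70)&(hsv[...,2]>140)).astype(np.uint8);n,l,s,c=cv2.connectedComponentsWithStats(m)
    for i in range(1,n):
        if s[i,4]<5: continue
        v,u=np.nonzero(l==i);wt=np.clip(hsv[v,u,2].astype(float)-100,0,None);ce=(np.average(u,weights=wt),np.average(v,weights=wt))
        w=ray("top",ce,.0755)[0][:2]-B;r=np.hypot(*w)
        if r<.045 and s[i,4]<25: print(k,"dot",s[i,4],r.round(4),np.degrees(np.arctan2(w[1],w[0])).round(1))
        w=ray("top",ce,.104)[0][:2]-B;r=np.hypot(*w)
        if .045<r<.06 and s[i,4]>=25:
            q=ray("top",np.c_[u,v],.104)[:,:2];b=cv2.minAreaRect(q.astype(np.float32));x,y,_,_=cv2.fitLine(q.astype(np.float32),cv2.DIST_L2,0,.01,.01).ravel()
            print(k,"tab",s[i,4],r.round(4),np.degrees(np.arctan2(w[1],w[0])).round(1),b[1],"rect ctr",np.degrees(np.arctan2(b[0][1]-B[1],b[0][0]-B[0])).round(1),"line",np.degrees(np.arctan2(y,x)).round(1))
E
python3 ang.py 0 3 4
```

```text
0 dot 14 0.03 -27.0
0 dot 15 0.0304 92.9
0 dot 15 0.0299 -147.5
3 dot 15 0.03 -30.1
3 dot 15 0.0303 89.2
3 dot 14 0.0299 -151.1
4 dot 14 0.0299 -38.0
4 dot 16 0.03 81.1
4 dot 16 0.03 -158.9
```

The dots on the wheel (120° apart, offset 60° from the tab) agree with the tab measurement: the tab is now at -98.6°. It needs 2.3° more.

Emit:
servo_tool(rows=[{"offset": [0, -4, 0], "rotation": [0, 0, 0], "hand": -1}, {"offset": [0, -8, 0], "rotation": [0, 0, 0], "hand": -1}, {"offset": [0, -12, 0], "rotation": [0, 0, 0], "hand": -1}, {"offset": [0, -16, 0], "rotation": [0, 0, 0], "hand": -1}, {"offset": [0, -20, 0], "rotation": [0, 0, 0], "hand": -1}])

```text
time: 11.33
tool_pos: [0.5224, -0.063, 0.1936]
orientation: [-3.13, 0.264, -0.001]
force: [0.5, 0.1, -0.3]
gripper_width: -0.0001
grasp_force: 0.0
```

Emit:
servo_tool(rows=[{"offset": [0, -4, 0], "rotation": [0, 0, 0], "hand": -1}, {"offset": [0, -8, 0], "rotation": [0, 0, 0], "hand": -1}, {"offset": [0, -8, 4], "rotation": [0, 0, 0], "hand": -1}, {"offset": [0, -8, 8], "rotation": [0, 0, 0], "hand": -1}, {"offset": [0, -8, 11], "rotation": [0, 0, 0], "hand": -1}])

```text
time: 11.75
tool_pos: [0.5353, 0.0153, 0.0816]
orientation: [-3.131, 0.26, 0.0]
force: [0.1, 0.4, -0.5]
gripper_width: 0.0003
grasp_force: 0.0
```

Emit:
servo_tool(rows=[{"offset": [-0.5, 0, 0], "rotation": [0, 0, 0], "hand": -1}, {"offset": [-0.9, 0, 0], "rotation": [0, 0, 0], "hand": -1}, {"offset": [-1.2, 0, 0], "rotation": [0, 0, 0], "hand": -1}, {"offset": [-1.5, 0, 0], "rotation": [0, 0, 0], "hand": -1}, {"offset": [-1.5, 0, 0], "rotation": [0, 0, 0], "hand": -1}])

```text
time: 12.17
tool_pos: [0.522, 0.0153, 0.0853]
orientation: [-3.13, 0.267, -0.005]
force: [-0.0, -0.2, -0.3]
gripper_width: -0.0
grasp_force: 0.0
```

Emit:
servo_tool(rows=[{"offset": [-0.06, 0.01, 0], "rotation": [0, 0, 0.01], "hand": -1}, {"offset": [-0.11, 0.03, 0], "rotation": [0, 0, 0.02], "hand": -1}, {"offset": [-0.17, 0.05, 0], "rotation": [0, 0, 0.03], "hand": -1}, {"offset": [-0.23, 0.07, 0], "rotation": [0, 0, 0.042], "hand": -1}, {"offset": [-0.23, 0.07, 0], "rotation": [0, 0, 0.042], "hand": -1}])

```text
time: 12.58
tool_pos: [0.519, 0.0147, 0.0835]
orientation: [-3.124, 0.335, -0.001]
force: [1.1, 0.5, 0.2]
gripper_width: 0.0002
grasp_force: 0.6
```

```bash
python3 st.py
```

```text
tool yaw -12.233298501375703 p in tool [0.0183 0.0549 0.    ] [0.51900457 0.01473827 0.08348044] [1.13335613 0.46808289 0.21141887] q6 1.809846091725874
```

Emit:
servo_tool(rows=[{"offset": [0.7, 0, 0], "rotation": [0, 0, 0], "hand": -1}, {"offset": [1.5, 0, 0], "rotation": [0, 0, 0], "hand": -1}, {"offset": [1.5, 0, -4], "rotation": [0, 0, 0], "hand": -1}, {"offset": [1.5, 0, -8], "rotation": [0, 0, 0], "hand": -1}, {"offset": [1.5, 0, -11], "rotation": [0, 0, 0], "hand": -1}])

```text
time: 13.0
tool_pos: [0.5345, 0.0115, 0.1953]
orientation: [-3.124, 0.333, -0.0]
force: [1.2, -0.6, 0.4]
gripper_width: 0.0
grasp_force: 0.0
```

Emit:
servo_tool(rows=[{"offset": [0, 4, 0], "rotation": [0, 0, 0], "hand": -1}, {"offset": [0, 8, 0], "rotation": [0, 0, 0], "hand": -1}, {"offset": [0, 12, 0], "rotation": [0, 0, 0], "hand": -1}, {"offset": [0, 16, 0], "rotation": [0, 0, 0], "hand": -1}, {"offset": [0, 20, 0], "rotation": [0, 0, 0], "hand": -1}])

```text
time: 13.42
tool_pos: [0.4912, -0.1858, 0.1934]
orientation: [3.124, -0.332, 0.0]
force: [0.2, 0.3, -0.0]
gripper_width: 0.0001
grasp_force: 0.0
```

Emit:
servo_tool(rows=[{"offset": [0, 4, 0], "rotation": [0, 0, 0], "hand": -1}, {"offset": [0, 8, 0], "rotation": [0, 0, 0], "hand": -1}, {"offset": [0, 8, 0], "rotation": [0, 0, 0], "hand": -1}, {"offset": [0, 8, 0], "rotation": [0, 0, 0], "hand": -1}, {"offset": [0, 8, 0], "rotation": [0, 0, 0], "hand": -1}])

```text
time: 13.83
tool_pos: [0.4745, -0.2621, 0.193]
orientation: [-3.123, 0.335, 0.001]
force: [0.2, 0.7, 0.4]
gripper_width: -0.0003
grasp_force: 0.0
```

```bash
python3 look.py 5 | grep tab; python3 ang.py 5; python3 - <<'E'
from m import *
p=cv2.imread("pics/top5.png");hsv=cv2.cvtColor(p,cv2.COLOR_BGR2HSV)
m=(hsv[...,1]<50)&(hsv[...,2]>200);v,u=np.nonzero(m);s=np.hypot(u-297,v-232)<10
c=(u[s].mean(),v[s].mean());w=ray("top",c,.085)[0];print("btn",c,s.sum(),w)
for n in("top5","scene5"):
    q=cv2.imread(f"pics/{n}.png")
P=cloud("top",arm.read_camera("top")[1]);z=P[v[s],u[s],2];print("z",np.median(z),np.percentile(z,[10,90]))
from plan import plan
plan(w[0],w[1],.19,np.radians(-10))
E
```

```text
top tab 87 255.09195402298852 239.39080459770116 [0.502  0.0208 0.104 ] 0.0527 ang -101.8
scene tab 51 293.5098039215686 166.1764705882353 [0.5055 0.0231 0.104 ] 0.0497 ang -98.4
5 dot 16 0.03 -41.3
5 dot 14 0.03 77.8
5 dot 16 0.0301 -161.9
btn (np.float64(296.51908396946567), np.float64(232.05343511450383)) 131 [ 0.51579395 -0.06480717  0.085     ]
z 0.08189300547137061 [0.08032522 0.08355252]
shift cm [ -0.1  -20.03   0.32] turn [-0.     0.    -0.036]
at [ 0.4749 -0.2609  0.1932] f [ 0.35 -0.15 -0.26] t 13.9833 q6 1.28
```

The tab is now at -101.8°, 0.9° past yellow. One gentle correcting nudge from the other side will fix that.

Emit:
servo_tool(rows=[{"offset": [-0.9, -4, 0], "rotation": [0, 0, -0.01], "hand": -1}, {"offset": [-1.9, -8, 0], "rotation": [0, 0, -0.022], "hand": -1}, {"offset": [-2.8, -12, 0], "rotation": [0, 0, -0.022], "hand": -1}, {"offset": [-3.7, -16, 0], "rotation": [0, 0, -0.022], "hand": -1}, {"offset": [-4.7, -20, 0], "rotation": [0, 0, -0.022], "hand": -1}])

```text
time: 14.4
tool_pos: [0.4704, -0.0538, 0.1935]
orientation: [-3.127, 0.296, -0.001]
force: [1.3, -0.0, 0.5]
gripper_width: 0.0001
grasp_force: 0.0
```

Emit:
servo_tool(rows=[{"offset": [-0.9, -4, 0], "rotation": [0, 0, 0], "hand": -1}, {"offset": [-1.8, -7.8, 0], "rotation": [0, 0, 0], "hand": -1}, {"offset": [-1.8, -7.8, 4], "rotation": [0, 0, 0], "hand": -1}, {"offset": [-1.8, -7.8, 7], "rotation": [0, 0, 0], "hand": -1}, {"offset": [-1.8, -7.8, 7], "rotation": [0, 0, 0], "hand": -1}])

```text
time: 14.82
tool_pos: [0.464, 0.0253, 0.1193]
orientation: [3.127, -0.292, -0.012]
force: [-1.9, -0.5, -0.5]
gripper_width: -0.0003
grasp_force: 0.0
```

```bash
python3 st.py; python3 -c "
from plan import *
plan(.4844,.0218,.084,np.radians(-10.9))"
```

```text
tool yaw -10.664068587403394 p in tool [-0.0392  0.0552  0.0004] [0.46404824 0.02529371 0.11925123] [-1.87601769 -0.4617511  -0.47798365] q6 1.808004488656215
shift cm [ 2.09 -0.04  3.51] turn [0.002 0.007 0.004]
at [0.464  0.0253 0.1193] f [-1.88 -0.46 -0.48] t 14.8167 q6 1.81
```

Emit:
servo_tool(rows=[{"offset": [0, 0, 2], "rotation": [0, 0, 0], "hand": -1}, {"offset": [0, 0, 3.8], "rotation": [0, 0, 0], "hand": -1}, {"offset": [0, 0, 3.8], "rotation": [0, 0, 0], "hand": -1}, {"offset": [0, 0, 3.8], "rotation": [0, 0, 0], "hand": -1}, {"offset": [0, 0, 3.8], "rotation": [0, 0, 0], "hand": -1}])

```text
time: 15.23
tool_pos: [0.4686, 0.0235, 0.0867]
orientation: [-3.127, 0.298, -0.002]
force: [0.4, 1.2, 1.1]
gripper_width: 0.0001
grasp_force: 0.0
```

```bash
python3 st.py; python3 -c "
from plan import *
plan(.4844,.0218,.084,np.radians(-10.9))"
```

```text
tool yaw -10.897752668265555 p in tool [-0.0342  0.0563 -0.0001] [0.46855599 0.02351322 0.08671029] [0.3811526  1.17863481 1.05537158] q6 1.8078405736736032
shift cm [ 1.59 -0.13  0.27] turn [-0.    -0.001  0.   ]
at [0.4686 0.0235 0.0867] f [0.38 1.18 1.06] t 15.2333 q6 1.81
```

Emit:
servo_tool(rows=[{"offset": [0.6, -0.1, 0], "rotation": [0, 0, 0], "hand": -1}, {"offset": [1.1, -0.1, 0], "rotation": [0, 0, 0], "hand": -1}, {"offset": [1.4, -0.1, 0], "rotation": [0, 0, 0], "hand": -1}, {"offset": [1.6, -0.1, 0], "rotation": [0, 0, 0], "hand": -1}, {"offset": [1.6, -0.1, 0], "rotation": [0, 0, 0], "hand": -1}])

```text
time: 15.65
tool_pos: [0.4845, 0.0212, 0.0856]
orientation: [-3.127, 0.299, -0.001]
force: [-0.9, 0.8, 0.5]
gripper_width: -0.0003
grasp_force: 0.0
```

```bash
python3 st.py
```

```text
tool yaw -10.912872479511957 p in tool [-0.0181  0.0555 -0.    ] [0.48447242 0.02122018 0.08559505] [-0.86134393  0.75882114  0.50499217] q6 1.801926348686277
```

Emit:
servo_tool(rows=[{"offset": [-0.7, 0, 0], "rotation": [0, 0, 0], "hand": -1}, {"offset": [-1.5, 0, 0], "rotation": [0, 0, 0], "hand": -1}, {"offset": [-1.5, 0, -4], "rotation": [0, 0, 0], "hand": -1}, {"offset": [-1.5, 0, -8], "rotation": [0, 0, 0], "hand": -1}, {"offset": [-1.5, 0, -11], "rotation": [0, 0, 0], "hand": -1}])

```text
time: 16.07
tool_pos: [0.4677, 0.0244, 0.1972]
orientation: [3.127, -0.298, -0.001]
force: [0.7, -0.3, -0.1]
gripper_width: -0.0004
grasp_force: 0.0
```

Emit:
servo_tool(rows=[{"offset": [0, 4, 0], "rotation": [0, 0, 0], "hand": -1}, {"offset": [0, 8, 0], "rotation": [0, 0, 0], "hand": -1}, {"offset": [0, 12, 0], "rotation": [0, 0, 0], "hand": -1}, {"offset": [0, 16, 0], "rotation": [0, 0, 0], "hand": -1}, {"offset": [0, 20, 0], "rotation": [0, 0, 0], "hand": -1}])

```text
time: 16.48
tool_pos: [0.4294, -0.1731, 0.1952]
orientation: [-3.127, 0.297, 0.0]
force: [1.4, -0.3, 0.4]
gripper_width: 0.0002
grasp_force: 0.0
```

Emit:
servo_tool(rows=[{"offset": [0, 4, 0], "rotation": [0, 0, 0], "hand": -1}, {"offset": [0, 8, 0], "rotation": [0, 0, 0], "hand": -1}, {"offset": [0, 8, 0], "rotation": [0, 0, 0], "hand": -1}, {"offset": [0, 8, 0], "rotation": [0, 0, 0], "hand": -1}, {"offset": [0, 8, 0], "rotation": [0, 0, 0], "hand": -1}])

```text
time: 16.9
tool_pos: [0.4151, -0.25, 0.1949]
orientation: [-3.126, 0.3, 0.002]
force: [0.7, 0.0, -0.0]
gripper_width: -0.0002
grasp_force: 0.0
```

```bash
python3 look.py 6 | grep tab; python3 ang.py 6; python3 -c "
from plan import *
plan(.5155,-.065,.19,np.radians(-10.9))"
```

```text
top tab 88 255.02272727272728 239.36363636363637 [0.5021 0.0209 0.104 ] 0.0525 ang -101.8
scene tab 52 293.5192307692308 166.28846153846155 [0.5058 0.0234 0.104 ] 0.0494 ang -98.1
6 dot 16 0.03 -41.3
6 dot 14 0.03 77.8
6 dot 16 0.0301 -161.9
shift cm [  6.34 -19.98   0.51] turn [-0.001  0.001  0.001]
at [ 0.4157 -0.2493  0.1951] f [-0.33 -0.66 -0.42] t 17.0 q6 1.22
```

View pics/both6.png

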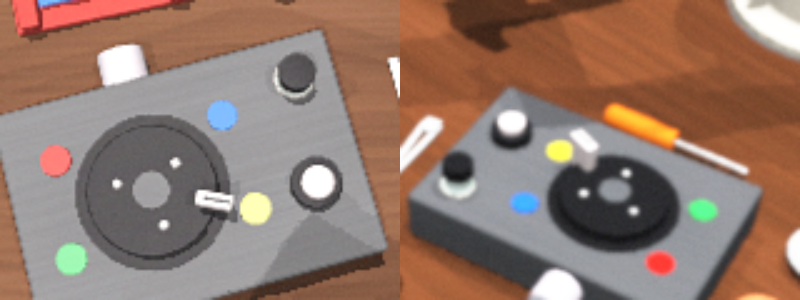

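That pass only reached the tab without moving it, so the dot angles are unchanged. I'll repeat it 1 mm further.

Emit:
servo_tool(rows=[{"offset": [0, -4, 0], "rotation": [0, 0, 0], "hand": -1}, {"offset": [0, -8, 0], "rotation": [0, 0, 0], "hand": -1}, {"offset": [0, -12, 0], "rotation": [0, 0, 0], "hand": -1}, {"offset": [0, -16, 0], "rotation": [0, 0, 0], "hand": -1}, {"offset": [0, -20, 0], "rotation": [0, 0, 0], "hand": -1}])

```text
time: 17.42
tool_pos: [0.4534, -0.0511, 0.1954]
orientation: [-3.128, 0.295, -0.0]
force: [1.9, -0.2, -0.4]
gripper_width: -0.0001
grasp_force: 0.0
```

Emit:
servo_tool(rows=[{"offset": [0, -4, 0], "rotation": [0, 0, 0], "hand": -1}, {"offset": [0, -8, 0], "rotation": [0, 0, 0], "hand": -1}, {"offset": [0, -8, 4], "rotation": [0, 0, 0], "hand": -1}, {"offset": [0, -8, 8], "rotation": [0, 0, 0], "hand": -1}, {"offset": [0, -8, 11], "rotation": [0, 0, 0], "hand": -1}])

```text
time: 17.83
tool_pos: [0.4678, 0.0268, 0.0836]
orientation: [-3.128, 0.291, 0.0]
force: [0.3, -0.9, -0.7]
gripper_width: -0.0001
grasp_force: 0.0
```

Emit:
servo_tool(rows=[{"offset": [0.6, 0, 0], "rotation": [0, 0, 0], "hand": -1}, {"offset": [1.1, 0, 0], "rotation": [0, 0, 0], "hand": -1}, {"offset": [1.4, 0, 0], "rotation": [0, 0, 0], "hand": -1}, {"offset": [1.4, 0, 0], "rotation": [0, 0, 0], "hand": -1}, {"offset": [1.4, 0, 0], "rotation": [0, 0, 0], "hand": -1}])

```text
time: 18.25
tool_pos: [0.4843, 0.0215, 0.0871]
orientation: [-3.127, 0.299, -0.005]
force: [-0.6, 0.1, 0.2]
gripper_width: 0.0001
grasp_force: 0.0
```

Emit:
servo_tool(rows=[{"offset": [0.05, 0, 0], "rotation": [0, 0, 0], "hand": -1}, {"offset": [0.1, 0, 0], "rotation": [0, 0, 0], "hand": -1}, {"offset": [0.15, 0, 0], "rotation": [0, 0, 0], "hand": -1}, {"offset": [0.2, 0, 0], "rotation": [0, 0, 0], "hand": -1}, {"offset": [0.2, 0, 0], "rotation": [0, 0, 0], "hand": -1}])

```text
time: 18.67
tool_pos: [0.4848, 0.0211, 0.0854]
orientation: [-3.127, 0.299, -0.0]
force: [-1.1, -1.3, 0.1]
gripper_width: -0.0
grasp_force: 0.0
```

```bash
python3 st.py
```

```text
tool yaw -10.906810970977112 p in tool [-0.0178  0.0556 -0.    ] [0.48476296 0.02110303 0.08543498] [-1.06450013 -1.26382788  0.06360922] q6 1.8015278517915247
```

Emit:
servo_tool(rows=[{"offset": [-0.7, 0, 0], "rotation": [0, 0, 0], "hand": -1}, {"offset": [-1.5, 0, 0], "rotation": [0, 0, 0], "hand": -1}, {"offset": [-1.5, 0, -4], "rotation": [0, 0, 0], "hand": -1}, {"offset": [-1.5, 0, -8], "rotation": [0, 0, 0], "hand": -1}, {"offset": [-1.5, 0, -11], "rotation": [0, 0, 0], "hand": -1}])

```text
time: 19.08
tool_pos: [0.4689, 0.0242, 0.1972]
orientation: [3.127, -0.298, -0.001]
force: [1.5, 0.3, 1.3]
gripper_width: -0.0
grasp_force: 0.0
```

Emit:
servo_tool(rows=[{"offset": [0, 4, 0], "rotation": [0, 0, 0], "hand": -1}, {"offset": [0, 8, 0], "rotation": [0, 0, 0], "hand": -1}, {"offset": [0, 12, 0], "rotation": [0, 0, 0], "hand": -1}, {"offset": [0, 16, 0], "rotation": [0, 0, 0], "hand": -1}, {"offset": [0, 20, 0], "rotation": [0, 0, 0], "hand": -1}])

```text
time: 19.5
tool_pos: [0.4305, -0.1734, 0.1952]
orientation: [-3.127, 0.297, 0.0]
force: [-0.1, 0.6, -0.4]
gripper_width: 0.0002
grasp_force: 0.0
```

Emit:
servo_tool(rows=[{"offset": [0, 4, 0], "rotation": [0, 0, 0], "hand": -1}, {"offset": [0, 8, 0], "rotation": [0, 0, 0], "hand": -1}, {"offset": [0, 8, 0], "rotation": [0, 0, 0], "hand": -1}, {"offset": [0, 8, 0], "rotation": [0, 0, 0], "hand": -1}, {"offset": [0, 8, 0], "rotation": [0, 0, 0], "hand": -1}])

```text
time: 19.92
tool_pos: [0.4161, -0.2503, 0.1949]
orientation: [-3.126, 0.3, 0.002]
force: [0.0, 0.5, -0.0]
gripper_width: -0.0002
grasp_force: 0.0
```

```bash
python3 look.py 7 | grep tab; python3 ang.py 7; python3 -c "
from plan import *
plan(.5155,-.065,.19,np.radians(-10.9))"
```

```text
top tab 89 255.0561797752809 239.40449438202248 [0.502  0.0208 0.104 ] 0.0526 ang -101.9
scene tab 54 293.6666666666667 166.40740740740742 [0.5059 0.0239 0.104 ] 0.0489 ang -98.1
7 dot 16 0.03 -41.3
7 dot 14 0.03 77.8
7 dot 16 0.0301 -161.9
shift cm [  6.23 -19.98   0.51] turn [-0.001  0.001  0.001]
at [ 0.4168 -0.2495  0.1951] f [-0.6  -0.02  0.46] t 20.0167 q6 1.22
```

Emit:
servo_tool(rows=[{"offset": [0, -4, 0], "rotation": [0, 0, 0], "hand": -1}, {"offset": [0, -8, 0], "rotation": [0, 0, 0], "hand": -1}, {"offset": [0, -12, 0], "rotation": [0, 0, 0], "hand": -1}, {"offset": [0, -16, 0], "rotation": [0, 0, 0], "hand": -1}, {"offset": [0, -20, 0], "rotation": [0, 0, 0], "hand": -1}])

```text
time: 20.43
tool_pos: [0.4544, -0.0514, 0.1954]
orientation: [-3.128, 0.295, -0.0]
force: [1.5, -0.5, 0.1]
gripper_width: 0.0
grasp_force: 0.0
```

Emit:
servo_tool(rows=[{"offset": [0, -4, 0], "rotation": [0, 0, 0], "hand": -1}, {"offset": [0, -8, 0], "rotation": [0, 0, 0], "hand": -1}, {"offset": [0, -8, 4], "rotation": [0, 0, 0], "hand": -1}, {"offset": [0, -8, 8], "rotation": [0, 0, 0], "hand": -1}, {"offset": [0, -8, 11], "rotation": [0, 0, 0], "hand": -1}])

```text
time: 20.85
tool_pos: [0.4688, 0.0266, 0.0836]
orientation: [-3.128, 0.291, 0.0]
force: [-0.4, -1.2, -0.9]
gripper_width: 0.0002
grasp_force: 0.0
```

Emit:
servo_tool(rows=[{"offset": [0.6, 0, 0], "rotation": [0, 0, 0], "hand": -1}, {"offset": [1.1, 0, 0], "rotation": [0, 0, 0], "hand": -1}, {"offset": [1.4, 0, 0], "rotation": [0, 0, 0], "hand": -1}, {"offset": [1.4, 0, 0], "rotation": [0, 0, 0], "hand": -1}, {"offset": [1.4, 0, 0], "rotation": [0, 0, 0], "hand": -1}])

```text
time: 21.27
tool_pos: [0.4853, 0.0213, 0.0871]
orientation: [-3.127, 0.299, -0.005]
force: [0.3, 0.5, -0.1]
gripper_width: 0.0002
grasp_force: 0.0
```

Emit:
servo_tool(rows=[{"offset": [0.05, 0, 0], "rotation": [0, 0, 0], "hand": -1}, {"offset": [0.1, 0, 0], "rotation": [0, 0, 0], "hand": -1}, {"offset": [0.16, 0, 0], "rotation": [0, 0, 0], "hand": -1}, {"offset": [0.22, 0, 0], "rotation": [0, 0, 0], "hand": -1}, {"offset": [0.22, 0, 0], "rotation": [0, 0, 0], "hand": -1}])

```text
time: 21.68
tool_pos: [0.486, 0.0209, 0.0854]
orientation: [-3.127, 0.299, -0.0]
force: [-0.2, -0.2, 0.3]
gripper_width: 0.0002
grasp_force: 0.0
```

```bash
python3 st.py
```

```text
tool yaw -10.908167565659802 p in tool [-0.0166  0.0556 -0.    ] [0.48597608 0.02087001 0.08544881] [-0.180708   -0.19258178  0.3018328 ] q6 1.800958378127406
```

Emit:
servo_tool(rows=[{"offset": [-0.7, 0, 0], "rotation": [0, 0, 0], "hand": -1}, {"offset": [-1.5, 0, 0], "rotation": [0, 0, 0], "hand": -1}, {"offset": [-1.5, 0, -4], "rotation": [0, 0, 0], "hand": -1}, {"offset": [-1.5, 0, -8], "rotation": [0, 0, 0], "hand": -1}, {"offset": [-1.5, 0, -11], "rotation": [0, 0, 0], "hand": -1}])

```text
time: 22.1
tool_pos: [0.4701, 0.024, 0.1972]
orientation: [3.127, -0.298, -0.0]
force: [1.1, 0.5, -0.7]
gripper_width: 0.0004
grasp_force: 0.0
```

Emit:
servo_tool(rows=[{"offset": [0, 4, 0], "rotation": [0, 0, 0], "hand": -1}, {"offset": [0, 8, 0], "rotation": [0, 0, 0], "hand": -1}, {"offset": [0, 12, 0], "rotation": [0, 0, 0], "hand": -1}, {"offset": [0, 16, 0], "rotation": [0, 0, 0], "hand": -1}, {"offset": [0, 20, 0], "rotation": [0, 0, 0], "hand": -1}])

```text
time: 22.52
tool_pos: [0.4317, -0.1736, 0.1953]
orientation: [-3.127, 0.297, 0.0]
force: [1.0, -0.2, -0.6]
gripper_width: 0.0002
grasp_force: 0.0
```

Emit:
servo_tool(rows=[{"offset": [0, 4, 0], "rotation": [0, 0, 0], "hand": -1}, {"offset": [0, 8, 0], "rotation": [0, 0, 0], "hand": -1}, {"offset": [0, 8, 0], "rotation": [0, 0, 0], "hand": -1}, {"offset": [0, 8, 0], "rotation": [0, 0, 0], "hand": -1}, {"offset": [0, 8, 0], "rotation": [0, 0, 0], "hand": -1}])

```text
time: 22.93
tool_pos: [0.4173, -0.2505, 0.1949]
orientation: [-3.126, 0.3, 0.002]
force: [0.4, 0.6, -0.4]
gripper_width: -0.0
grasp_force: 0.0
```

```bash
python3 look.py 8 | grep tab; python3 ang.py 8; python3 -c "
from plan import *
plan(.5155,-.065,.19,np.radians(-10.9))"
```

```text
top tab 90 255.01111111111112 239.03333333333333 [0.5027 0.0209 0.104 ] 0.0524 ang -101.1
scene tab 52 293.5 166.46153846153845 [0.5063 0.0238 0.104 ] 0.0490 ang -97.6
8 dot 14 0.0301 -40.3
8 dot 15 0.0299 78.7
8 dot 15 0.03 -161.7
shift cm [  6.11 -19.98   0.51] turn [-0.001  0.001  0.001]
at [ 0.4179 -0.2498  0.1951] f [ 0.59 -0.72  0.21] t 23.0333 q6 1.22
```

The tab is at -101.1° against the target of -100.9°, so it is set. Next I'll press the button.

Emit:
servo_tool(rows=[{"offset": [1.2, -4, 0], "rotation": [0, 0, 0], "hand": -1}, {"offset": [2.4, -8, 0], "rotation": [0, 0, 0], "hand": -1}, {"offset": [3.6, -12, 0], "rotation": [0, 0, 0], "hand": -1}, {"offset": [4.8, -16, 0], "rotation": [0, 0, 0], "hand": -1}, {"offset": [6.1, -20, 0], "rotation": [0, 0, 0], "hand": -1}])

```text
time: 23.45
tool_pos: [0.5156, -0.0634, 0.1954]
orientation: [-3.128, 0.295, 0.0]
force: [1.1, -0.1, -0.4]
gripper_width: 0.0001
grasp_force: 0.0
```

Emit:
servo_tool(rows=[{"offset": [0, 0, 3], "rotation": [0, 0, 0], "hand": -1}, {"offset": [0, 0, 6], "rotation": [0, 0, 0], "hand": -1}, {"offset": [0, 0, 8.5], "rotation": [0, 0, 0], "hand": -1}, {"offset": [0, 0, 9.5], "rotation": [0, 0, 0], "hand": -1}, {"offset": [0, 0, 9.5], "rotation": [0, 0, 0], "hand": -1}])

```text
time: 23.87
tool_pos: [0.5136, -0.0654, 0.0982]
orientation: [-3.127, 0.295, 0.007]
force: [-0.2, -0.7, 0.6]
gripper_width: -0.0001
grasp_force: 0.0
```

```bash
python3 -c "
from plan import *
plan(.5157,-.065,.083,np.radians(-10.9))"
```

```text
shift cm [ 0.21 -0.08  1.52] turn [0.    0.005 0.002]
at [ 0.5136 -0.0654  0.0982] f [-0.23 -0.73  0.63] t 23.8667 q6 1.63
```

Emit:
servo_tool(rows=[{"offset": [0, 0, 0.6], "rotation": [0, 0, 0], "hand": -1}, {"offset": [0, 0, 1.2], "rotation": [0, 0, 0], "hand": -1}, {"offset": [0, 0, 1.6], "rotation": [0, 0, 0], "hand": -1}, {"offset": [0, 0, 1.9], "rotation": [0, 0, 0], "hand": -1}, {"offset": [0, 0, 2.1], "rotation": [0, 0, 0], "hand": -1}])

```text
time: 24.28
tool_pos: [0.516, -0.0672, 0.0796]
orientation: [-3.127, 0.299, -0.002]
force: [-1.3, 0.9, 2.8]
gripper_width: -0.0004
grasp_force: 1.4
```

Emit:
servo_tool(rows=[{"offset": [0, 0, 0.1], "rotation": [0, 0, 0], "hand": -1}, {"offset": [0, 0, 0.2], "rotation": [0, 0, 0], "hand": -1}, {"offset": [0, 0, 0.3], "rotation": [0, 0, 0], "hand": -1}, {"offset": [0, 0, 0.4], "rotation": [0, 0, 0], "hand": -1}, {"offset": [0, 0, 0.4], "rotation": [0, 0, 0], "hand": -1}])

```text
time: 24.7
tool_pos: [0.516, -0.0672, 0.076]
orientation: [3.127, -0.298, 0.002]
force: [-0.7, 0.3, 9.1]
gripper_width: -0.0001
grasp_force: 4.7
```

Emit:
servo_tool(rows=[{"offset": [0, 0, 0.05], "rotation": [0, 0, 0], "hand": -1}, {"offset": [0, 0, 0.1], "rotation": [0, 0, 0], "hand": -1}, {"offset": [0, 0, 0.1], "rotation": [0, 0, 0], "hand": -1}, {"offset": [0, 0, 0.1], "rotation": [0, 0, 0], "hand": -1}, {"offset": [0, 0, 0.1], "rotation": [0, 0, 0], "hand": -1}])

```text
time: 25.12
tool_pos: [0.5161, -0.0672, 0.0758]
orientation: [3.127, -0.298, 0.002]
force: [-5.2, 0.4, 20.9]
gripper_width: -0.0003
grasp_force: 10.4
```

Bottomed out: the force rose to 21 N with almost no further travel. I'll release and clear.

Emit:
servo_tool(rows=[{"offset": [0, 0, -0.5], "rotation": [0, 0, 0], "hand": -1}, {"offset": [0, 0, -1.5], "rotation": [0, 0, 0], "hand": -1}, {"offset": [0, 0, -4], "rotation": [0, 0, 0], "hand": -1}, {"offset": [0, 0, -8], "rotation": [0, 0, 0], "hand": -1}, {"offset": [0, 0, -12], "rotation": [0, 0, 0], "hand": -1}])

```text
time: 25.53
tool_pos: [0.514, -0.0668, 0.1949]
orientation: [-3.127, 0.298, 0.006]
force: [1.7, -0.5, 0.3]
gripper_width: 0.0001
grasp_force: 0.0
```

Emit:
servo_tool(rows=[{"offset": [0, 4, 0], "rotation": [0, 0, 0], "hand": -1}, {"offset": [0, 8, 0], "rotation": [0, 0, 0], "hand": -1}, {"offset": [0, 12, 0], "rotation": [0, 0, 0], "hand": -1}, {"offset": [0, 16, 0], "rotation": [0, 0, 0], "hand": -1}, {"offset": [0, 20, 0], "rotation": [0, 0, 0], "hand": -1}])

```text
time: 25.95
tool_pos: [0.4768, -0.2649, 0.1947]
orientation: [-3.127, 0.298, 0.0]
force: [-0.2, -0.0, -0.5]
gripper_width: -0.0003
grasp_force: 0.0
```

Emit:
servo_tool(rows=[{"offset": [0, 0, 0], "rotation": [0, 0, 0], "hand": -1}, {"offset": [0, 0, 0], "rotation": [0, 0, 0], "hand": -1}, {"offset": [0, 0, 0], "rotation": [0, 0, 0], "hand": -1}, {"offset": [0, 0, 0], "rotation": [0, 0, 0], "hand": -1}, {"offset": [0, 0, 0], "rotation": [0, 0, 0], "hand": -1}])

```text
time: 26.37
tool_pos: [0.4779, -0.2621, 0.1943]
orientation: [-3.127, 0.296, 0.0]
force: [-0.6, -0.4, -0.3]
gripper_width: -0.0001
grasp_force: 0.0
```

```bash
python3 look.py 9 | grep -e tab -e scene; python3 ang.py 9
```

```text
top tab 89 254.95505617977528 238.98876404494382 [0.5028 0.021  0.104 ] 0.0522 ang -101.0
scene yellow [283.3 169.9] 78 [ 0.4983 -0.0146  0.061 ] 0.0881 ang -99.5
scene blue [269.4 190.7] 71 [0.5778 0.0119 0.061 ] 0.0887 ang -42.9
scene green [340.4 193.8] 66 [0.4606 0.1415 0.061 ] 0.0867 ang 127.0
scene red [323.6 214.8] 58 [0.5436 0.1558 0.061 ] 0.0890 ang 69.8
scene tab 55 293.4 166.4909090909091 [0.5066 0.0237 0.104 ] 0.0490 ang -97.3
9 dot 14 0.0301 -40.3
9 dot 15 0.0299 78.7
9 dot 15 0.03 -161.6
```

View pics/top9.png

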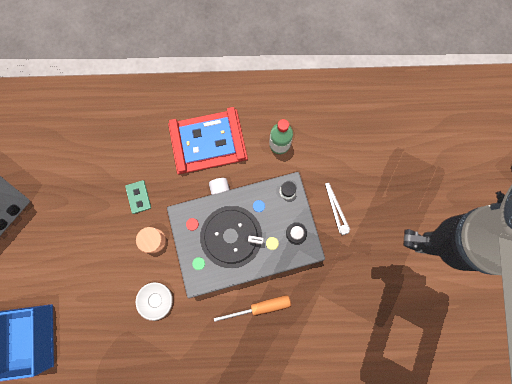

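The tab (255,239) points at yellow (272,243). The button at (297,233) was released, the arm is clear, and all loose things are where they were.

```bash
python3 -c "
from plant import arm
print(arm.hand_in())"
```

```text
the job is handed in; nothing more can be done
None
```

The job is handed in at about 26.5 s: the tab points at the yellow label to within about 0.2° by the top camera, the lamp button was pressed fully in and released, the arm is clear, and the last picture shows nothing else moved.

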